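Unclamp a milling tool holder and hold it up for inspection

ROBOT

A 6-joint arm with a two-finger parallel gripper is mounted at the origin on the work surface. World frame = base frame: x ahead of the robot, y to its left, z up, the work surface at z = 0. Lengths are in mm, angles in rad, forces in N, time in s.
With the tool pointing down it reaches from about 275 to 775 mm from the base axis. Payload 14.6 kg.
Tool frame: the origin (TCP) lies at the centre of the arm's flange, where the gripper is bolted on; the fingertips stand 173 mm ahead of it and the grasp point (between the pads) lies ctrl.grasp_offset ahead of it (ctrl.grasp_offset is the distance from the TCP to the grasp point, in mm); z points along the fingers, y is the line along which they close (so a half turn about z gives the same grasp; the last joint's range is limited). The gripper opens to 85 mm and grips with 20 to 120 N. Pads are 22 mm wide; open, the fingers measure 114 mm over their backs; the gripper's body (76 mm by 85 mm) begins 54 mm behind the grasp point. The pads swing forward as they close: fully open they stand 13 mm farther back than shut.
Start: joints at [-1.465, 0.263, -0.048, 1.259, 0, 1.415], TCP at [135.367, -507.252, 404.678] pointing down, gripper open.
Joint ranges: [-2.65, 2.65], [-0.89, 1.7], [-1.18, 1.37], [-2.13, 2.11], [-1.35, 1.29], [-3.14, 3.14]. Speed limits (rad/s): [1.89, 1.89, 2.57, 2.79, 3.14, 3.14].

INTERFACE

Orientations are given as a rotation vector (axis times angle).
In Python, from plant import status, imaging, ctrl gives the robot as it stands.
- The arm moves only by the shell command python3 -m creep 'ROWS' [FORCE]. ROWS is text: rows parted by semicolons, each of 5 numbers parted by spaces: the opening, from -1 (shut) to 1 (fully open), then the shift along the tool's x, y, z in m, then the turn about the tool's z in rad. A call has 1 to 12 rows; each row is the pose to reach, as a shift and turn from the pose commanded when the call began, along the tool's axes at that moment; what a row does not reach only later rows make up. A row lasts 1/8 s, in which the tool goes at most 62.5 mm and 10.7 degrees, less where a joint would pass 70% of its speed; a pose out of reach is approached as far as the arm can. A call with a gripper value outside its range is refused whole. The fingers move at their own pace and stop on an object; FORCE is the grip in N (left out, the last holds). Time passes only in rows, so rows that repeat a pose let the fingers close. It gives the time, the measured TCP pose, the force, the opening and the grip force at its end, in the units of the state.
- status.read_state(): the state, without advancing time (a new reading comes with each control period).
- imaging.read_camera(name): name is "side" or "top"; returns a dict with "img" (384x512x3 uint8, red, green, blue), "depth" (384x512 float32, mm along the optical axis (not along the pixel's ray), 0 where there is no reading), "camera_matrix" (3x3 intrinsics, pixels), "k1" (the pictures are not rectified: a ray, as slopes to the right and down, at radius r is drawn at 1 + k1 r^2 times it, then the intrinsics apply), "R" (3x3) and "t" (3): a world point X has camera coordinates R X + t. Camera axes: x right, y down, z forward; pixel columns grow to the right and rows downward; lengths in mm; the calibration is good to about 2 mm. A picture is of the moment at which its call begins.
- ctrl.finish_job(): hands the job in; it is judged then, once.
The state is a dict: "t": time; "joints": joint angles; "qd": joint speeds; "effort": joint torques, N m; "tool_pos": TCP position; "orientation": TCP orientation; "wrist_force": force on the tool from outside, world axes, zero at the start; "moment": the same for the moment, N m; "width": finger opening in mm; "finger_force": force on a finger pad.
Only numpy, scipy, OpenCV 4.12 (cv2) and the standard library are available. Lean on these libraries where they do the work, as an engineer would, in place of code of your own. Each camera call takes 0.05 s, during which the arm holds its last target. There are 200 camera calls.

TASK

Turn the red knob of the clamping fixture anticlockwise until it clicks past its detent and the yellow clamp bar has swung off the black tool holder. Then lift the holder straight up out of its seat until its lower end is at least 5 cm above the top of the block, and hold it there, above the fixture, upright and still for about three seconds; finish while still holding it. Leave the spare holder, spanner, collet and steel collar where they are.

Things in the scene. Friction and masses are not known exactly. Their poses are not given: they have to be found in the camera images.
- fixture: Clamping fixture, fixed to the bench. Blue base plate 100 (x) x 200 (y) x 12 mm. On it an aluminium seat block 75 x 75 mm, top 75 mm above the bench, with a vertical through hole 35 mm across; centred 85 mm from the hole along the fixture's -y, a grey post 45 x 45 mm, also 75 mm high, carries the red knob. Origin: on the bench under the hole's axis; z up.
- clamp (a joint): Angle of red knob and yellow bar, rad, anticlockwise from above. 0 = clamped: bar (14 wide, 10 thick, 66 mm long from the knob axis, underside at 97.5 mm) points to the fixture's +y, 2.5 mm above the holder's flange, over 6 mm of it. A spring detent resists (0.13 N m at first) until 0.6, then snaps it on to the end stop at 1.2 = released, bar clear, where it stays.
- clamp_grip (a point): Grip point of the red knob, on its vertical axis, 134 mm above the bench. A red slab 42 long (point x) x 14 thick (point y) x 41 mm high, from 106 to 147 mm above the bench; pinch it across the 14 mm, fingertips no lower than 110 mm (bar and 40 mm steel hub below). The axes turn with the knob; at 0, x is 0.6 rad clockwise of the fixture's +y.
- holder: Black tool holder, 0.4 to 0.75 kg, upright in the seat hole; round about its z (up). Origin at its lower end, 15 mm above the bench when seated. Above the origin: brass stud and steel taper to 60 mm (32 across; 1.7 mm play in the hole), flange 50 across from 60 to 80 (sits on the block), black cylinder 32 across from 80 to 122 (grip here), brass-coloured cutter 10 across to 138 mm.
- socket: Red plastic socket, 75 x 75 mm, 65 mm high, fixed to the bench, that carries the spare holder. Origin under its centre; z up.
- spare: Spare black tool holder standing in the red socket; like the other but with a cylinder 40 mm across and 30 mm high on its flange. To be left alone. Its top is 127 mm above the bench. Origin at its lower end, z up.
- spanner: Steel spanner, 170 mm long, lying flat on the bench. To be left alone. Its length is its x axis.
- collet: Small steel collet, a cone 28 mm across at its top and 34 mm high, standing on the bench. To be left alone. Origin under its centre.
- collar: Dark steel collar, 38 mm across, 20 mm high, lying flat on the bench. To be left alone. Origin under its centre.
Things that resemble listed ones, but are neither listed nor needed, are in the scene too. What is shaped like the holder but green, orange or pink is not meant.

How it is judged (in metres and radians):
On the way, in this order (a step that is already met when the one before it is completed fails the run):
1. the knob has clicked past its detent and the clamp bar is off the holder (value of joint clamp above 1.05 rad and height (world z) of holder below 0.03 m), for 0.2 s.
2. the holder is held in the fingers, clear of the block, above the fixture, upright and still, for 2.5 seconds (height (world z) of holder above 0.12 m and horizontal distance between holder and fixture below 0.06 m and angle between holder's own z axis and vertical below 0.12 rad and contact force between holder and the fingers above 3 N and linear speed of holder below 0.03 m/s and angular speed of holder below 0.15 rad/s and contact force between holder and fixture below 0.3 N and contact force between holder and socket below 0.3 N and contact force between holder and spare below 0.3 N), for 2.5 s.
At the end, for the whole second after the job is handed in: Still gripped (over 3 N): lower end over 45 mm above the block top, within 60 mm of the seat axis, tilt under 0.12 rad, under 0.03 m/s and 0.15 rad/s, not touching fixture, socket or spare; knob over 1.05 rad. So for 2.5 s, and still so after the program ends (all of step 2 and value of joint clamp above 1.05 rad); the arm keeps its last pose, push and grip.
It fails at once if the spare tool holder is moved more than 25 mm (distance of spare from where it was at the start of the episode above 0.025 m).
It fails at once if the spanner is moved more than 25 mm (distance of spanner from where it was at the start of the episode above 0.025 m).
It fails at once if the collet is moved more than 25 mm (distance of collet from where it was at the start of the episode above 0.025 m).
It fails at once if the collar is moved more than 25 mm (distance of collar from where it was at the start of the episode above 0.025 m).
It also fails if it takes over 59 s, if anything falls off the work surface, if the arm or the gripper's body presses on something with over 40 N, if the wrist force passes 120 N, or if a joint passes its speed limit or range.

## Working session

There is one attempt and no reset: what is moved stays moved. The work goes in short steps, Python scripts to look and compute and a shell command to move; the robot and the scene stay as the last step left them, time stands still between calls to the robot, and variables do not carry over. Pictures are saved under pics/ and viewed, at most 10 in all, crops included, and the job is handed in when it is done.

```bash
ls; mkdir -p pics; cat > h.py <<'E'
import numpy as np,cv2
from plant import status,imaging,ctrl
def cam(n):
    c=imaging.read_camera(n)
    for k in("camera_matrix","R","t","img","depth"): c[k]=np.array(c[k])
    return c
def ray(c,u,v):
    K=c["camera_matrix"];p=cv2.undistortPoints(np.array([[[u,v]]],float),K,np.array([c["k1"],0,0,0.]))[0,0]
    d=c["R"].T@np.array([p[0],p[1],1.]);o=-c["R"].T@c["t"].ravel();return o,d
def onz(c,u,v,z):
    o,d=ray(c,u,v);return o+d*(z-o[2])/d[2]
def cloud(c):
    H,W=c["depth"].shape;uu,vv=np.meshgrid(np.arange(W),np.arange(H))
    p=cv2.undistortPoints(np.stack([uu,vv],-1).reshape(-1,1,2).astype(float),c["camera_matrix"],np.array([c["k1"],0,0,0.])).reshape(H,W,2)
    d=c["depth"];X=np.stack([p[...,0]*d,p[...,1]*d,d],-1)-c["t"].ravel()
    return X@c["R"]
E
python3 - <<'E'
from h import *
s=status.read_state();print(s,ctrl.grasp_offset)
for n in("side","top"):
    c=cam(n);cv2.imwrite(f"pics/{n}0.png",c["img"][...,::-1]);print(n,c["camera_matrix"],c["k1"],-c["R"].T@c["t"].ravel(),c["R"])
    np.savez(f"{n}0.npz",**c)
E
```

```text
pics
{'t': 0.0, 'joints': array([-1.46534228e+00,  2.63552114e-01, -4.89522780e-02,  1.25939673e+00,
        8.21918293e-06,  1.41551325e+00]), 'qd': array([-0.00056854, -0.00175005, -0.0002306 ,  0.00081365, -0.00073441,
        0.00126926]), 'effort': array([ 1.29161537e-03, -6.37610722e+01,  3.84568763e+01,  1.34030229e-02,
       -8.69265295e-05,  2.57632422e-07]), 'tool_pos': array([ 135.33612408, -507.16368076,  404.20423008]), 'orientation': array([-3.11383838e+00, -4.08262196e-01, -5.61191696e-05]), 'wrist_force': array([0.3497405 , 0.11892704, 1.13203687]), 'moment': array([ 0.00851361,  0.00900721, -0.01191544]), 'finger_force': 0.0, 'width': 85.83541922172762} 154.70000000000002
side [[380.25896252   0.         248.12445598]
 [  0.         380.25896252 186.43955561]
 [  0.           0.           1.        ]] 0.031201507911562298 [368.89987722 598.00106387 621.7056205 ] [[-0.94678145 -0.3217732  -0.00817847]
 [-0.21088979  0.63931428 -0.73946112]
 [ 0.24316739 -0.69838332 -0.67314958]]
top [[492.58693183   0.         254.71914815]
 [  0.         492.58693183 201.8252819 ]
 [  0.           0.           1.        ]] 0.012866810155432373 [ 314.00096199   93.20785025 1255.78779503] [[ 0.01147528 -0.99988323  0.01009218]
 [-0.9824225  -0.01315434 -0.18620685]
 [ 0.18631786 -0.00777801 -0.98245873]]
```

View pics/side0.png

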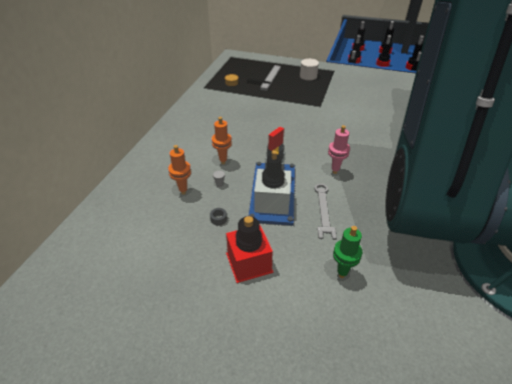

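View pics/top0.png

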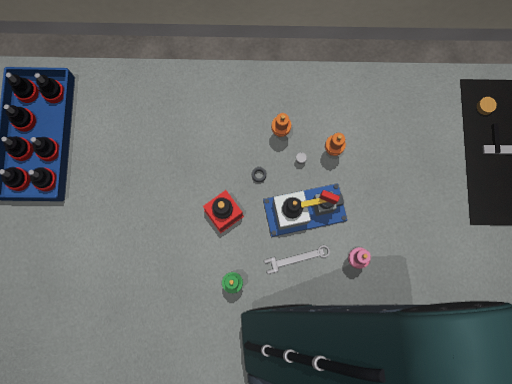

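Side view: the fixture (blue plate, ~273,192) holds a black holder (cutter ~275,153), with the red knob at (276,138). The spare is in the red socket (249,240).
Top view: holder (292,207), yellow bar (313,203), knob (330,197).
Could be mistaken for the holder: spare (222,207), orange (282,125) and (336,145), pink (360,257), green (232,282), and the black ones in the blue rack (about 5–60, 80–180). I choose the black one at (292,207), under the yellow bar.

```bash
python3 - <<'E'
from h import *
T=dict(np.load("top0.npz"));S=dict(np.load("side0.npz"))
def hsv(c): return cv2.cvtColor(np.ascontiguousarray(c["img"]),cv2.COLOR_RGB2HSV)
def mask(c,lo,hi,box):
    m=cv2.inRange(hsv(c),np.array(lo),np.array(hi));w=np.zeros_like(m);x0,y0,x1,y1=box;w[y0:y1,x0:x1]=1;return m*w
def rep(name,c,m,X):
    ys,xs=np.nonzero(m);print(name,len(xs),"px",xs.mean().round(1),ys.mean().round(1))
P=cloud(T);PS=cloud(S)
# blue plate
m=mask(T,(100,120,60),(125,255,255),(255,175,355,245));rep("blue",T,m,P)
ys,xs=np.nonzero(m);pts=np.array([onz(T,x,y,12)[:2] for x,y in zip(xs,ys)],np.float32)
r=cv2.minAreaRect(pts);print(r)
# redtop: knob, with depth heights
for n,c,Q,b in(("top",T,P,(310,185,350,215)),("side",S,PS,(262,120,295,160))):
    m=mask(c,(0,120,60),(10,255,255),b)|mask(c,(170,120,60),(180,255,255),b);rep("knob "+n,c,m,Q)
    q=Q[m>0];q=q[q[:,2]>0];print(np.percentile(q[:,2],[5,50,95]).round(1));q=q[abs(q[:,2]-147)<5]
    if len(q)>5: print(len(q),q.mean(0).round(1),cv2.minAreaRect(q[:,:2].astype(np.float32)))
# yellow bar/cutter
for n,c,Q,b in(("top",T,P,(275,190,330,222)),("side",S,PS,(262,140,290,190))):
    m=mask(c,(15,100,80),(35,255,255),b);k,l,st,ce=cv2.connectedComponentsWithStats(m)
    for i in range(1,k):
        if st[i,4]>4:
            q=Q[l==i];print("yel",n,st[i],ce[i].round(1),np.median(q,0).round(1),onz(c,*ce[i],153).round(1),onz(c,*ce[i],107).round(1))
# top of black cylinder by depth
for n,Q in(("top",P),("side",PS)):
    q=Q.reshape(-1,3);q=q[(abs(q[:,0]-r[0][0])<100)&(abs(q[:,1]-r[0][1])<130)]
    for z,t in((137,4),(75,4),(95,4),(153,4),(147,4)):
        w=q[abs(q[:,2]-z)<t];print(n,z,len(w),w[:,:2].mean(0).round(1), w[:,:2].min(0).round(0),w[:,:2].max(0).round(0))
def crop(c,x0,y0,x1,y1,k):return cv2.resize(c["img"][y0:y1,x0:x1,::-1],None,fx=k,fy=k,interpolation=cv2.INTER_CUBIC)
cv2.imwrite("pics/crop.png",np.hstack([crop(T,260,170,355,240,4),crop(S,240,120,310,190,4)]))
E
```

```text
blue 1096 px 307.5 213.1
((531.3785400390625, -44.93049621582031), (98.4508285522461, 198.33078002929688), 12.861427307128906)
knob top 165 px 329.2 196.6
[114.5 144.7 148.9]
109 [541.9 -88.5 146.1] ((542.1713256835938, -88.10903930664062), (40.8239860534668, 14.118279457092285), 69.3471908569336)
knob side 253 px 275.5 137.9
[111.1 133.6 146.7]
83 [540.1 -83.6 145.6] ((540.249755859375, -85.4842758178711), (41.54157257080078, 13.64583969116211), 69.67058563232422)
yel top [301 198  26  10 140] [312.2 202.2] [533.4 -51.6 106.5] [524.  -46.5 153. ] [532.7 -52.4 107. ]
yel top [293 200   5   6  19] [294.6 202.5] [523.5  -7.1 152. ] [522.9  -6.5 153. ] [531.6 -10.7 107. ]
yel side [271 147   8  12  61] [274.9 152.5] [525.1  -7.8 140.3] [519.6  -2.1 153. ] [534.3 -61.  107. ]
top 137 137 [525.2 -14.9] [ 508. -104.] [551.  10.]
top 75 591 [523.2 -14.1] [ 479. -115.] [568.  37.]
top 95 140 [517.4  -7.3] [499. -99.] [548.  19.]
top 153 21 [528.8 -28.4] [ 519. -104.] [545.  -3.]
top 147 110 [541.5 -85.8] [ 520. -109.] [554.  -1.]
side 137 154 [525.5 -24. ] [506. -99.] [551.  12.]
side 75 509 [518.9   1.1] [ 477. -112.] [565.  41.]
side 95 192 [520.9  -5.2] [497. -91.] [558.  21.]
side 153 17 [521.1  -3.3] [517.  -9.] [526.   1.]
side 147 96 [536.6 -71. ] [ 517. -106.] [552.   1.]
```

View pics/crop.png

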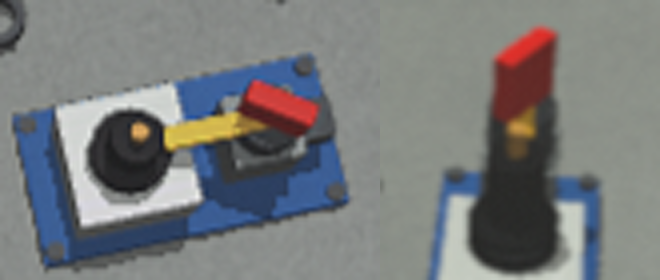

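The crop confirms the choice: the black holder with brass cutter stands in the aluminium block with the yellow bar over its flange, and the red slab is on the grey post. Knob axis ≈ (541.5, -87.5), slab direction ≈ 69°, hole ≈ (522.5, -5), fixture yaw ≈ 12.9°. The plate measures 98 × 198 and the knob 41 × 14, both consistent with the given sizes. I move above the knob first.

```bash
python3 -m creep '1 0.02 -0.012 0 -0.04; 1 0.065 -0.039 0 -0.12; 1 0.12 -0.072 0 -0.23; 1 0.175 -0.105 0 -0.33; 1 0.23 -0.138 0 -0.43; 1 0.285 -0.171 0 -0.53; 1 0.34 -0.204 0 -0.64; 1 0.395 -0.237 0 -0.74; 1 0.44 -0.264 0 -0.83; 1 0.476 -0.286 0 -0.9; 1 0.501 -0.301 0 -0.938; 1 0.501 -0.301 0 -0.938' 40
cat >> h.py <<'E'
from scipy.spatial.transform import Rotation as Ro
def go(x,y,zg,yawy=None):
    s=status.read_state();R=Ro.from_rotvec(s["orientation"]).as_matrix();p=np.array(s["tool_pos"])
    d=R.T@(np.array([x,y,zg+154.7])-p);yy=np.degrees(np.arctan2(R[1,1],R[0,1]))
    print("pos",p.round(1),"yawy",yy.round(2),"down",R[:,2].round(4),"shift",d.round(1),"turn",None if yawy is None else round(-np.radians((yawy-yy+90)%180-90),3),"w",round(s["width"],1),"f",s["finger_force"],np.round(s["wrist_force"],1),"q",np.round(s["joints"],2),"t",s["t"])
E
python3 -c "
from h import *
go(541.5,-87.5,134,-21.3)"
```

```text
t: 1.6
tool_pos: [542.3, -84.9, 404.3]
orientation: [-2.589, -1.778, 0.0]
wrist_force: [0.2, -0.7, -0.8]
width: 85.7
finger_force: 0.0
pos [542.3 -84.9 404.3] yawy -21.06 down [-5.e-04  5.e-04 -1.e+00] shift [ -2.7   0.2 115.6] turn 0.004 w 85.7 f 0.0 [ 0.2 -0.7 -0.8] q [-0.3   0.3   0.01  1.28  0.    1.63] t 1.6
```

```bash
python3 -m creep '1 -0.001 0 0.01 0; 1 -0.003 0 0.035 0; 1 -0.003 0 0.06 0; 1 -0.003 0 0.085 0; 1 -0.003 0 0.105 0; 1 -0.003 0 0.115 0; 1 -0.003 0 0.115 0' 40
python3 - <<'E'
from h import *
go(541.5,-87.5,134,-21.3)
c=cam("side");cv2.imwrite("pics/s1.png",cv2.resize(c["img"][90:220,200:350,::-1],None,fx=4,fy=4))
E
```

```text
t: 2.48
tool_pos: [540.2, -90.3, 289.3]
orientation: [-2.594, -1.771, 0.001]
wrist_force: [0.6, -1.2, -0.3]
width: 85.6
finger_force: 0.0
pos [540.2 -90.3 289.3] yawy -21.35 down [-9.e-04  3.e-04 -1.e+00] shift [3.1 0.2 0.6] turn -0.001 w 85.6 f 0.0 [ 0.6 -1.2 -0.3] q [-0.31  0.36 -0.23  0.98 -0.    1.63] t 2.475
```

View pics/s1.png

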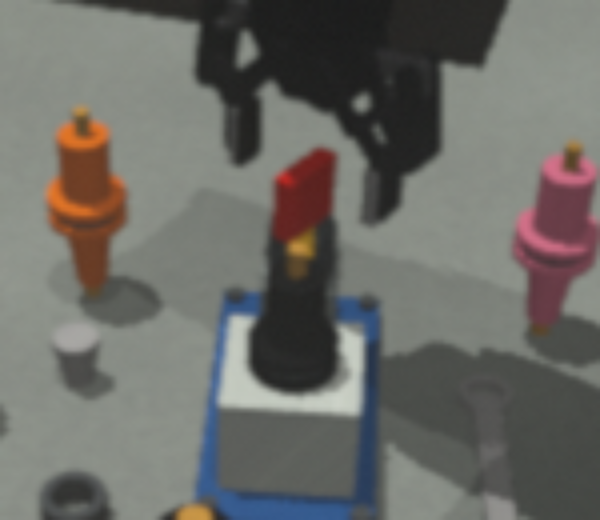

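The open fingers straddle the red slab (crop ~305,190), left pad at (240,130) and right pad at (380,195). I close on it, correcting 3 mm along x.

```bash
python3 -m creep '1 0.003 0 0 0; 0.3 0.003 0 0 0; -0.3 0.003 0 0 0; -0.8 0.003 0 0 0; -1 0.003 0 0 0; -1 0.003 0 0 0; -1 0.003 0 0 0; -1 0.003 0 0 0' 60
python3 -c "
from h import *
go(541.5,-87.5,134,-21.3)"
```

```text
t: 3.52
tool_pos: [542.1, -87.4, 289.9]
orientation: [2.593, 1.772, 0.001]
wrist_force: [3.5, -2.0, 2.2]
width: 12.9
finger_force: 59.6
pos [542.1 -87.4 289.9] yawy -21.32 down [ 8.e-04 -3.e-04 -1.e+00] shift [-0.3 -0.5  1.2] turn -0.0 w 12.9 f 59.57490921020508 [ 3.5 -2.   2.2] q [-0.31  0.36 -0.22  0.98 -0.    1.63] t 3.525
```

Gripped at 12.9 mm (slab 14 mm) with about 60 N and little side force. Turning anticlockwise.

```bash
python3 -m creep '-1 0 0 0 -0.08; -1 0 0 0 -0.2; -1 0 0 0 -0.32; -1 0 0 0 -0.44; -1 0 0 0 -0.56; -1 0 0 0 -0.68; -1 0 0 0 -0.8; -1 0 0 0 -0.92; -1 0 0 0 -1.04; -1 0 0 0 -1.14; -1 0 0 0 -1.2; -1 0 0 0 -1.2' 60
python3 - <<'E'
from h import *
go(541.5,-87.5,134,47.4)
c=cam("side");cv2.imwrite("pics/s2.png",cv2.resize(c["img"][90:220,200:350,::-1],None,fx=4,fy=4))
E
```

```text
t: 5.03
tool_pos: [541.7, -87.4, 289.9]
orientation: [1.141, 2.927, -0.001]
wrist_force: [0.5, -3.5, 5.3]
width: 13.5
finger_force: 60.0
pos [541.7 -87.4 289.9] yawy 47.4 down [ 0.e+00 -7.e-04 -1.e+00] shift [ 0.1 -0.2  1.2] turn 0.0 w 13.5 f 59.981698393821716 [ 0.5 -3.5  5.3] q [-0.31  0.36 -0.22  0.99 -0.    0.44] t 5.025
```

View pics/s2.png

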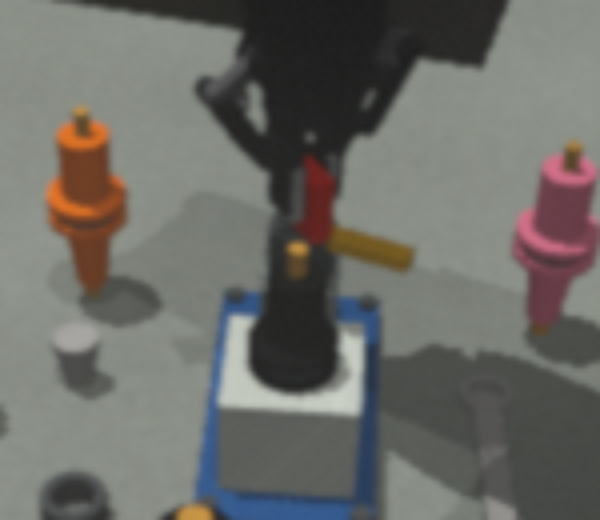

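The yellow bar now points away (crop ~370,248), clear of the holder (cutter ~297,260). I release and go up.

```bash
python3 -m creep '0 0 0 0 0; 1 0 0 0 0; 1 0 0 0 0; 1 0 0 0 0; 1 0 0 0 0; 1 0 0 -0.015 0; 1 0 0 -0.045 0; 1 0 0 -0.075 0; 1 0 0 -0.09 0; 1 0 0 -0.09 0' 60
python3 - <<'E'
from h import *
c=cam("top")
H=cv2.cvtColor(np.ascontiguousarray(c["img"]),cv2.COLOR_RGB2HSV)
m=cv2.inRange(H,np.array((12,90,70)),np.array((38,255,255)));m[:190]=0;m[225:]=0;m[:,:275]=0;m[:,350:]=0
k,l,st,ce=cv2.connectedComponentsWithStats(m)
for i in range(1,k):
    if st[i,4]>4: print(st[i],ce[i].round(1),onz(c,*ce[i],153).round(1))
c=cam("side");H=cv2.cvtColor(np.ascontiguousarray(c["img"]),cv2.COLOR_RGB2HSV)
m=cv2.inRange(H,np.array((12,90,70)),np.array((38,255,255)));m[:140]=0;m[190:]=0;m[:,:262]=0;m[:,310:]=0
k,l,st,ce=cv2.connectedComponentsWithStats(m)
for i in range(1,k):
    if st[i,4]>4: print(st[i],ce[i].round(1),onz(c,st[i][0]+st[i][2]/2-.5,st[i][1]+1,153).round(1))
go(522.5,-5.5,208,12.9)
cv2.imwrite("pics/s3.png",cv2.resize(c["img"][90:220,200:350,::-1],None,fx=4,fy=4))
E
```

```text
t: 6.32
tool_pos: [542.0, -87.3, 380.4]
orientation: [1.14, 2.926, 0.0]
wrist_force: [-0.1, 0.3, -0.4]
width: 85.4
finger_force: 0.0
[293 200   5   6  21] [294.7 202.6] [522.5  -6.7 153. ]
[282 146  21  12 132] [291.9 151.7] [491.2 -31.  153. ]
[271 150   7   9  45] [274.  153.9] [522.7  -6.3 153. ]
pos [541.7 -87.2 379. ] yawy 47.44 down [-6.e-04  2.e-04 -1.e+00] shift [69.4 47.2 16.3] turn 0.603 w 85.2 f 0.0 [-0.6 -0.1  0.6] q [-0.31  0.31 -0.05  1.21  0.    0.43] t 6.425
```

View pics/s3.png

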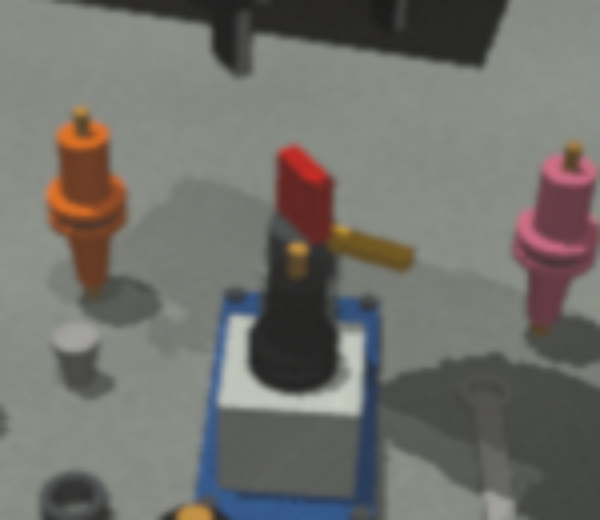

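The bar stays released at (370,250). The holder's cutter at (297,262) gives (522.6, -6.3) from both views. I move over the holder and turn.

```bash
python3 -m creep '1 0.008 0.005 0 0.06; 1 0.024 0.016 0 0.2; 1 0.042 0.029 0 0.36; 1 0.058 0.04 0 0.5; 1 0.067 0.046 0 0.58; 1 0.069 0.047 0 0.603; 1 0.069 0.047 0 0.603'
python3 -c "
from h import *
go(522.6,-6.2,118,12.9)"
```

```text
t: 7.3
tool_pos: [522.8, -6.1, 379.2]
orientation: [-1.956, -2.458, 0.001]
wrist_force: [-0.3, -0.1, -0.5]
width: 85.7
finger_force: 0.0
pos [522.8  -6.1 379.2] yawy 12.96 down [-7.e-04  0.e+00 -1.e+00] shift [-1.000e-01 -1.000e-01  1.065e+02] turn 0.001 w 85.7 f 0.0 [-0.3 -0.1 -0.5] q [-0.17  0.27 -0.11  1.19 -0.    1.18] t 7.3
```

```bash
python3 -m creep '1 0 0 0.01 0; 1 0 0 0.035 0; 1 0 0 0.06 0; 1 0 0 0.085 0; 1 0 0 0.1 0; 1 0 0 0.106 0; 1 0 0 0.106 0; 1 0 0 0.106 0'
python3 - <<'E'
from h import *
go(522.6,-6.2,118,12.9)
c=cam("side");cv2.imwrite("pics/s4.png",cv2.resize(c["img"][90:220,200:350,::-1],None,fx=4,fy=4))
E
```

```text
t: 8.3
tool_pos: [523.0, -6.1, 274.2]
orientation: [1.958, 2.456, 0.001]
wrist_force: [-0.5, -0.2, -0.2]
width: 85.2
finger_force: 0.0
pos [523.   -6.1 274.2] yawy 12.89 down [ 8.e-04 -1.e-04 -1.e+00] shift [-0.1 -0.4  1.5] turn -0.0 w 85.2 f 0.0 [-0.5 -0.2 -0.2] q [-0.17  0.34 -0.31  0.92  0.    1.18] t 8.3
```

View pics/s4.png

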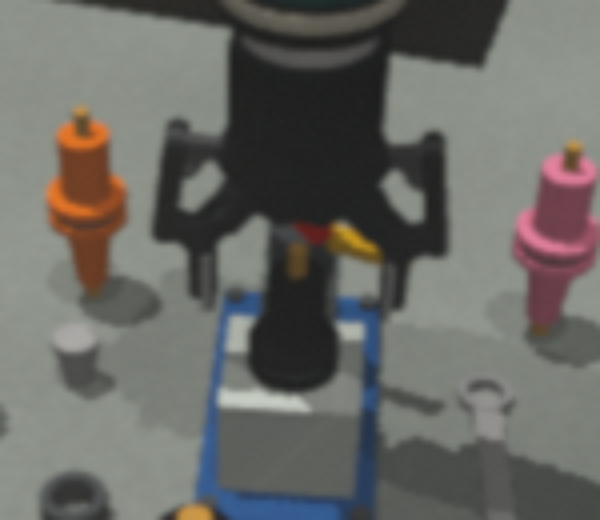

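The fingers, at (205,275) and (395,280) in the crop, straddle the holder centrally. Closing.

```bash
python3 -m creep '0.4 0 0 0 0; 0 0 0 0 0; -0.5 0 0 0 0; -1 0 0 0 0; -1 0 0 0 0; -1 0 0 0 0; -1 0 0 0 0; -1 0 0 0 0' 80
python3 -c "
from h import *
go(522.6,-6.2,193,12.9)"
```

```text
t: 9.35
tool_pos: [522.9, -5.9, 274.0]
orientation: [1.958, 2.456, 0.001]
wrist_force: [-0.2, 0.4, 6.0]
width: 30.8
finger_force: 78.6
pos [522.9  -5.9 274. ] yawy 12.89 down [ 8.e-04 -0.e+00 -1.e+00] shift [ -0.2  -0.3 -73.7] turn -0.0 w 30.8 f 78.59405279159546 [-0.2  0.4  6. ] q [-0.17  0.34 -0.31  0.92  0.    1.18] t 9.35
```

Width 30.8 mm (cylinder 32 mm), 79 N. Lifting 125 mm straight up, slowly.

```bash
python3 -m creep '-1 0 0 -0.003 0; -1 0 0 -0.01 0; -1 0 0 -0.02 0; -1 0 0 -0.033 0; -1 0 0 -0.047 0; -1 0 0 -0.061 0; -1 0 0 -0.076 0; -1 0 0 -0.091 0; -1 0 0 -0.105 0; -1 0 0 -0.116 0; -1 0 0 -0.123 0; -1 0 0 -0.125 0' 80
python3 - <<'E'
from h import *
go(522.6,-6.2,243,12.9)
c=cam("side");cv2.imwrite("pics/s5.png",cv2.resize(c["img"][70:220,200:350,::-1],None,fx=4,fy=4))
E
```

```text
t: 10.85
tool_pos: [522.8, -6.0, 398.9]
orientation: [1.958, 2.457, 0.0]
wrist_force: [-0.1, -0.0, -4.4]
width: 30.4
finger_force: 79.4
pos [522.8  -6.  398.9] yawy 12.89 down [ 1.e-04 -1.e-04 -1.e+00] shift [-0.2 -0.3  1.2] turn -0.0 w 30.4 f 79.43363428115845 [-0.1 -0.  -4.4] q [-0.17  0.26 -0.07  1.24 -0.    1.18] t 10.85
```

View pics/s5.png

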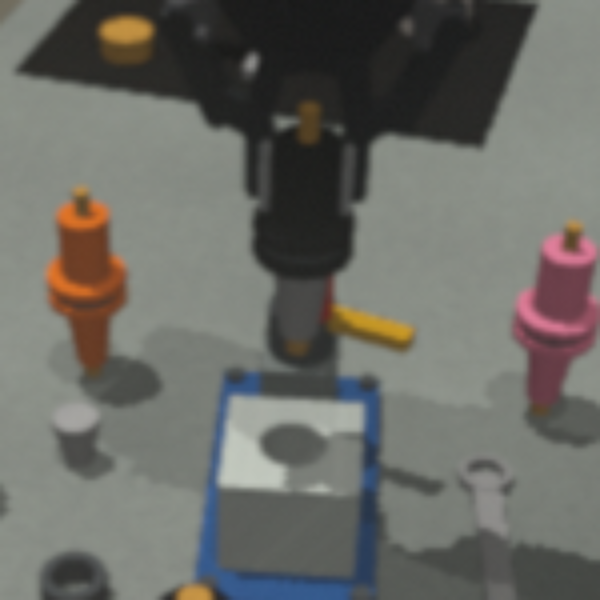

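The holder (flange ~302,245, stud ~297,348) hangs upright in the fingers above the empty hole (292,445). The bar is still released (370,328). Holding, and checking its height.

```bash
python3 -m creep '-1 0 0 0 0; -1 0 0 0 0; -1 0 0 0 0; -1 0 0 0 0; -1 0 0 0 0; -1 0 0 0 0; -1 0 0 0 0; -1 0 0 0 0; -1 0 0 0 0; -1 0 0 0 0; -1 0 0 0 0; -1 0 0 0 0' 80 | head -1
python3 -m creep '-1 0 0 0 0; -1 0 0 0 0; -1 0 0 0 0; -1 0 0 0 0; -1 0 0 0 0; -1 0 0 0 0; -1 0 0 0 0; -1 0 0 0 0; -1 0 0 0 0; -1 0 0 0 0; -1 0 0 0 0; -1 0 0 0 0' 80 | head -1
python3 -m creep '-1 0 0 0 0; -1 0 0 0 0; -1 0 0 0 0; -1 0 0 0 0; -1 0 0 0 0; -1 0 0 0 0; -1 0 0 0 0; -1 0 0 0 0' 80
python3 - <<'E'
from h import *
c=cam("side");P=cloud(c)
q=P.reshape(-1,3);q=q[(np.hypot(q[:,0]-522.6,q[:,1]+6)<25)]
w=q[(q[:,2]>90)&(q[:,2]<250)];print("lowest z above block",np.percentile(w[:,2],[0,1,3]).round(1))
# stud end pixel (297,355)/4 + offset; nearest-plane check at seat axis
o,d=ray(c,200+297/4,70+356/4);t=(-6-o[1])/d[1];print((o+d*t).round(1))
go(522.6,-6.2,243,12.9)
E
```

```text
t: 12.4
t: 13.9
t: 14.9
tool_pos: [522.8, -6.0, 398.7]
orientation: [1.958, 2.457, 0.0]
wrist_force: [0.3, 0.8, -3.9]
width: 30.3
finger_force: 79.4
lowest z above block [140.3 142.7 151. ]
[521.2  -6.  132.9]
pos [522.8  -5.9 398.7] yawy 12.89 down [-0.  0. -1.] shift [-0.2 -0.2  1. ] turn -0.0 w 30.2 f 79.43346619606018 [ 0.1 -0.2 -3.4] q [-0.17  0.26 -0.07  1.24  0.    1.18] t 14.95
```

The lower end is at about 137 mm, i.e. about 60 mm above the block, and has been held still for 4 s.

```bash
python3 -c "
from plant import ctrl
print(ctrl.finish_job())"
```

```text
the job is handed in; nothing more can be done
None
```

I turned the knob until the clamp bar swung clear, then lifted the holder about 60 mm above the block and held it still for 4 s; the job was handed in still gripping it, and no verdict was returned.

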